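# Ready the long-handled tile scraper

## Robot

A 6-joint arm with a two-finger parallel gripper is mounted at the origin on the work surface. World frame = base frame: x ahead of the robot, y to its left, z up, the work surface at z = 0. Lengths are in m, angles in degrees, forces in N, time in s.
With the tool pointing down it reaches from about 0.25 to 0.725 m from the base axis. Payload 9.7 kg.
Tool frame: the origin (TCP) lies at the very end of the fingers, on their centre line; the grasp point (between the pads) lies 19 mm behind it; y points along the fingers, x is the direction in which the jaws open and shut, and the axes are right-handed (so a half turn about y gives the same grasp; the last joint's range is limited). The gripper opens to 85 mm and grips with 20 to 120 N. Pads are 22 mm wide; open, the fingers measure 114 mm over their backs; the gripper's body (76 mm by 85 mm) begins 54 mm behind the grasp point. The pads swing forward as they close: fully open they stand 13 mm farther back than shut.
Start: joints at [76.433, 4.979, 10.078, 95.1, 0, 90], TCP at [0.129, 0.535, 0.193] pointing down, gripper open.
Joint ranges: [-179.16, 179.16], [-48.56, 103.87], [-65.8, 70.77], [-126.05, 130.52], [-82.76, 87.17], [-180, 180]. Speed limits (degrees/s): [127.2, 127.2, 147.25, 180, 180, 180].

## Interface

Orientations are given as [roll, pitch, yaw] about the fixed x, y, z axes, in that order (R = Rz(yaw) Ry(pitch) Rx(roll)).
In Python, from workcell import bot gives the robot as it stands.
- The arm moves only by the shell command python3 -m jog 'ROWS' [FORCE]. ROWS is JSON, a list of rows, each a list of 7 numbers: the closure, from 0 (fully open) to 1 (shut), then the shift along the world's x, y, z in units of 25 mm (1.0 is 25 mm), then the turn, a rotation vector about the world's x, y, z in units of 5 degrees (1.0 is 5 degrees). A call has 1 to 5 rows; each row is the pose to reach, as a shift and turn from the pose commanded when the call began; what a row does not reach only later rows make up. A row lasts 1/10 s, in which the tool goes at most 50 mm and 8.59 degrees, less where a joint would pass 70% of its speed; a pose out of reach is approached as far as the arm can. A call with a gripper value outside its range is refused whole. The fingers move at their own pace and stop on an object; FORCE is the grip in N (left out, the last holds). Time passes only in rows, so rows that repeat a pose let the fingers close. It gives the time, the measured TCP pose, the force and the opening at its end, in the units of the state.
- bot.get_obs(): the state, without advancing time (a new reading comes with each control period).
- bot.camera(name): name is "scene" or "top" or "wrist"; returns (picture, depth): 420x560x3 uint8, red, green, blue; 420x560 float32, m along the optical axis (not along the pixel's ray), 0 where there is no reading.
- bot.camera_model(name): a dict with "fx", "fy", "cx", "cy" (pixels), "rvec" (rotation vector, rad) and "tvec" (3), from world to camera coordinates, as OpenCV has them; the wrist camera has in their place "tool_from_camera" (4x4, takes a point from camera to tool coordinates, whose origin is the TCP and whose axes are the tool frame's). Camera axes: x right, y down, z forward; pixel columns grow to the right and rows downward; lengths in m; the calibration is good to about 2 mm. A picture is of the moment at which its call begins: read the wrist's pose just before it. camera_model takes no time and is no camera call.
- bot.job_done(): hands the job in, once; it reports no verdict.
Trained networks look in the newest picture that a camera, given by its name, has taken for a name from the list of things; names that differ only in an ending like _2 or _b are one class to them, and where a whole thing is asked for, a point or a joint stands for the part that bears it (a point fixed in the world has none). Each returns a list of dicts, best first, with "conf" (0 to 1); they miss things now and then, are a little off and sometimes report something else, mostly with a low value. They report only what shows in the picture. A call takes as long as a camera call. They do not tell look-alikes from the thing itself.
- bot.regions_of(camera, label): "pixels" (420x560 bool, what is visible of it) and "point" ([row, column] in pixels, amid what is visible of it).
The state is a dict: "time": time; "q": joint angles; "qd": joint speeds; "joint_efforts": joint torques, N m; "ee_pos": TCP position; "tcp_rot": TCP orientation; "wrist_force": force on the tool from outside, world axes, zero at the start; "torque": the same for the moment, N m; "opening": finger opening in m.
Only numpy, scipy, OpenCV 4.12 (cv2) and the standard library are available. Lean on these libraries where they do the work, as an engineer would, in place of code of your own. Each camera call takes 0.05 s, during which the arm holds its last target. There are 200 camera calls.

## Task

Get the telescopic tile scraper ready for the low corner under the water heater: take the wide blade from the rack and push it fully down into the slot of the scraper head, and let go of it. Then pull up the lock knob on the pole's collar, slide the handle section to the next hole towards the head, and let the pin drop fully home there. Finish while still gripping the knob with the pin fully in, and leave the narrow blade and everything else where it is.

Things in the scene. Friction and masses are not known exactly. Their poses are not given: they have to be found in the camera images.
- wide_blade: The blade to fit: white nylon plate 90 mm wide, 75 mm tall, 6 mm thick (4.5 mm in the top 6 mm), about 60 g, standing on edge in one of the rack's two slots. Origin: centre of its underside; x along its width, y through its thickness, z up. The same either way round.
- narrow_blade: A narrower blade, to be left alone: the same white plate but only 60 mm wide, in the rack's other slot. Origin and axes as the wide blade.
- rack: Fixed grey blade rack, 125 (x) by 100 (y) by 30 mm high, with two parallel slots 50 mm apart, long along its x, 22 mm deep, floor 8 mm above the counter (a blade standing in it reaches 83 mm). Either blade may be in either slot. Origin: centre of its underside.
- slot (a point): Centre of the slot's floor in the scraper head, 52 mm above the counter. The head is a dark steel channel across the pole's end, open upward: slot 95.6 mm long (x), 8.4 mm wide (y), 28 mm deep, with lips flared outward above to 86 mm over the counter. A seated blade stands upright on this floor, its width along x. Its y is along the pole towards the head, z up.
- knob: Black round pull knob, 27 mm across and tall; underside 99 mm, top 126 mm above the counter with the pin home. Origin: centre of its underside, on the plunger's vertical axis; y along the pole towards the head. It tops a 16 mm steel neck (to 96 mm) on the grey collar (41 mm across, 56 mm long, to 80.5 mm) of the handle section and slides along with it. It does not turn.
- lock (a joint): Plunger lift: 0 = pin fully home in a hole, up to 0.012 m = knob fully pulled. A spring pushes it down, 8 N at 0 and 12 N fully up. The pin is clear of the hole from 0.008 m; between holes it rides on the tube at 0.008 m.
- section (a joint): Travel of the white handle tube with its collar along the lower tube (m): 0 (within 1 mm) in the hole where it starts, 0.060 in the next hole towards the head (the wanted one), 0.120 in the one after; grows towards the head. Needs about 3 N once the pin is clear. In a hole it has 1.5 to 2 mm of play either way.
- next_hole (a point): Mouth of the next lock hole, on top of the aluminium lower tube (25 mm across, axis 60 mm above the counter), 60 mm from the pin's first hole towards the head; a dark round hole just ahead of the collar. The knob's axis must come over it. Black clips (tops 84 mm above the counter) stand 135 and 195 mm beyond it, the slot 260 mm beyond.
- toilet_roll: Bystander: paper roll, 104 mm across, 95 mm high, standing. Origin at the centre of its underside.
- scrub_brush: Bystander: flat brush 200 mm long, lying. Origin at the middle, on the counter.
- short_scraper: Bystander: hand scraper 200 mm long, lying. Origin at the middle, on the counter.
- screwdriver: Bystander: screwdriver 200 mm long, lying. Origin at the middle, on the counter.
- detergent: Bystander: white bottle 84 mm across, 220 mm high. Origin at the centre of its underside.
- paste_jar: Bystander: jar 70 mm across, 80 mm high. Origin at the centre of its underside.
- tumbler: Bystander: ceramic tumbler 72 mm across, 95 mm high. Origin at the centre of its underside.
Mind the look-alikes: they are no part of the job. Leave any orange or purple look-alike of the wide_blade alone.

How it is judged (in metres and radians):
On the way, in this order (a step that is already met when the one before it is completed fails the run):
1. the wide blade stands fully down in the head's slot, let go (z of wide_blade in the frame of slot between -0.004 and 0.004 m and x of wide_blade in the frame of slot between -0.005 and 0.005 m and y of wide_blade in the frame of slot between -0.003 and 0.003 m and angle between the z axis of wide_blade and the z axis of slot, either way round below 0.12 rad and angle between the y axis of wide_blade and the y axis of slot, either way round below 0.12 rad and contact force between the fingers and wide_blade below 0.3 N), for 0.2 s.
2. the knob is pulled up so that the pin is clear of its hole (value of joint lock above 0.0075 m), for 0.05 s.
3. the section stands at the next hole with the pin home (value of joint section between 0.057 and 0.063 m and value of joint lock below 0.002 m), for 0.2 s.
At the end, for the whole second after the job is handed in: section 60 mm (within 3) along, pin home (lift under 2 mm), at rest; fingers still grip the knob (over 3 N); wide blade at rest in the slot: underside within 4 mm of the floor, centred within 5 mm along and 3 mm across, upright and square within 0.12 rad; narrow blade within 15 mm of its start (all of step 3 and z of wide_blade in the frame of slot between -0.004 and 0.004 m and x of wide_blade in the frame of slot between -0.005 and 0.005 m and y of wide_blade in the frame of slot between -0.003 and 0.003 m and angle between the z axis of wide_blade and the z axis of slot, either way round below 0.12 rad and angle between the y axis of wide_blade and the y axis of slot, either way round below 0.12 rad and contact force between the fingers and knob above 3 N and linear speed of wide_blade below 0.02 m/s and velocity of joint section between -0.01 and 0.01 m/s and distance of narrow_blade from where it was at the start of the episode below 0.015 m); the arm keeps its last pose, push and grip.
It fails at once if the narrow blade is moved (15 mm) (distance of narrow_blade from where it was at the start of the episode above 0.015 m).
It fails at once if a bystander is moved (25 mm) (distance of any of toilet_roll, scrub_brush, short_scraper, screwdriver, detergent, paste_jar, tumbler from where it was at the start of the episode above 0.025 m).
It fails at once if the section is slid well past the next hole, or the wrong way (value of joint section above 0.08 m or value of joint section below -0.02 m).
It also fails if it takes over 54 s, if anything falls off the work surface, if the arm or the gripper's body presses on something with over 40 N, if the wrist force passes 120 N, or if a joint passes its speed limit or range.

## Working session

There is one attempt and no reset: what is moved stays moved. The work goes in short steps, Python scripts to look and compute and a shell command to move; the robot and the scene stay as the last step left them, time stands still between calls to the robot, and variables do not carry over. Pictures are saved under pics/ and viewed, about 8 in all and at most 12, crops included, and the job is handed in when it is done.

```bash
mkdir -p pics; ls; cat > h.py <<'E'
from workcell import bot
import numpy as np, cv2
from scipy.spatial.transform import Rotation as R
def cam(name):
    o=bot.get_obs(); im,d=bot.camera(name); m=bot.camera_model(name)
    if name=="wrist":
        T=np.eye(4); T[:3,:3]=R.from_euler('xyz',o['tcp_rot'],degrees=True).as_matrix(); T[:3,3]=o['ee_pos']
        T=T@np.array(m['tool_from_camera'])
    else:
        T=np.eye(4); T[:3,:3]=cv2.Rodrigues(np.array(m['rvec'],float))[0]; T[:3,3]=np.ravel(m['tvec']); T=np.linalg.inv(T)
    v,u=np.mgrid[:420,:560]
    P=np.stack([(u-m['cx'])/m['fx']*d,(v-m['cy'])/m['fy']*d,d],-1)@T[:3,:3].T+T[:3,3]
    P[d==0]=np.nan
    return im,d,P
def save(im,n,s=1): cv2.imwrite('pics/'+n,cv2.resize(im[...,::-1],None,fx=s,fy=s,interpolation=cv2.INTER_CUBIC))
E
python3 - <<'E'
from h import *
o=bot.get_obs(); print({k:np.round(v,3) for k,v in o.items()})
a,_,P=cam('top'); b,_,_=cam('scene'); save(a,'top.png',1.4); save(b,'scene.png',1.4)
np.savez('top.npz',im=a,P=P)
for n in ['wide_blade','narrow_blade','rack','slot','knob','next_hole','toilet_roll','detergent','tumbler','paste_jar','scrub_brush','short_scraper','screwdriver']:
    for r in bot.regions_of('top',n)[:3]:
        q=P[r['pixels']]; print(n,round(r['conf'],2),np.round(r['point']),r['pixels'].sum(),np.round(np.nanmedian(q,0),3),np.round(np.nanpercentile(q,98,axis=0),3))
E
```

```text
pics
{'time': np.float64(0.0), 'q': array([76.433,  5.012, 10.032, 95.098, -0.   , 90.   ]), 'qd': array([-0.067, -0.047,  0.009, -0.021, -0.041,  0.011]), 'joint_efforts': array([ 0.0000e+00, -5.2039e+01,  4.6480e+01,  1.6000e-02,  0.0000e+00,
       -0.0000e+00]), 'ee_pos': array([0.129, 0.534, 0.193]), 'tcp_rot': array([-9.0000e+01,  7.9000e-02,  7.6433e+01]), 'wrist_force': array([-0.248,  1.128, -0.527]), 'torque': array([-0.001,  0.001,  0.084]), 'opening': np.float64(0.086)}
wide_blade 0.68 [257. 227.] 117 [0.362 0.103 0.064] [0.381 0.142 0.078]
wide_blade 0.65 [307. 358.] 4 [ 0.228 -0.253  0.074] [ 0.232 -0.248  0.079]
wide_blade 0.58 [193. 416.] 2472 [ 0.542 -0.405  0.073] [ 0.592 -0.155  0.124]
narrow_blade 0.49 [219. 269.] 46 [ 0.467 -0.021  0.08 ] [ 0.486 -0.013  0.086]
rack 0.87 [221. 281.] 1354 [ 0.46  -0.042  0.029] [0.523 0.012 0.035]
slot 0.88 [180. 336.] 5255 [ 0.573 -0.196  0.07 ] [0.669 0.148 0.089]
next_hole 0.69 [177. 334.] 5266 [ 0.573 -0.192  0.07 ] [0.669 0.149 0.089]
toilet_roll 0.22 [174. 328.] 119 [ 0.584 -0.174  0.123] [ 0.616 -0.161  0.129]
detergent 0.59 [198. 151.] 1136 [0.501 0.291 0.148] [0.543 0.334 0.222]
tumbler 0.68 [207. 193.] 584 [0.494 0.207 0.037] [0.522 0.229 0.097]
paste_jar 0.84 [244. 372.] 554 [ 0.399 -0.29   0.078] [ 0.429 -0.266  0.084]
scrub_brush 0.95 [134. 264.] 698 [ 0.703 -0.002  0.017] [0.73  0.067 0.024]
short_scraper 0.74 [222. 425.] 949 [ 0.467 -0.458  0.004] [ 0.492 -0.327  0.022]
screwdriver 0.71 [160. 363.] 330 [ 0.64  -0.28   0.022] [ 0.675 -0.16   0.03 ]
screwdriver 0.65 [181. 334.] 5321 [ 0.573 -0.196  0.07 ] [0.671 0.148 0.089]
screwdriver 0.51 [136. 264.] 695 [ 0.702 -0.002  0.017] [0.727 0.067 0.024]
```

View pics/top.png

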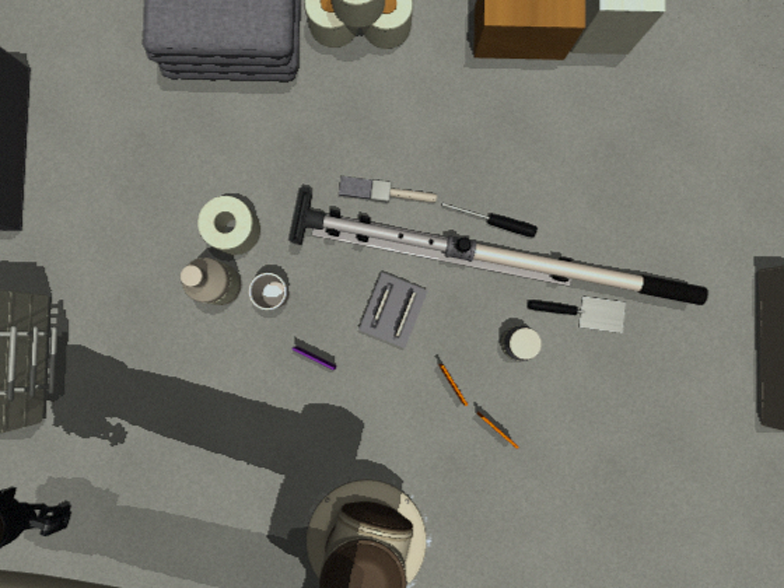

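View pics/scene.png

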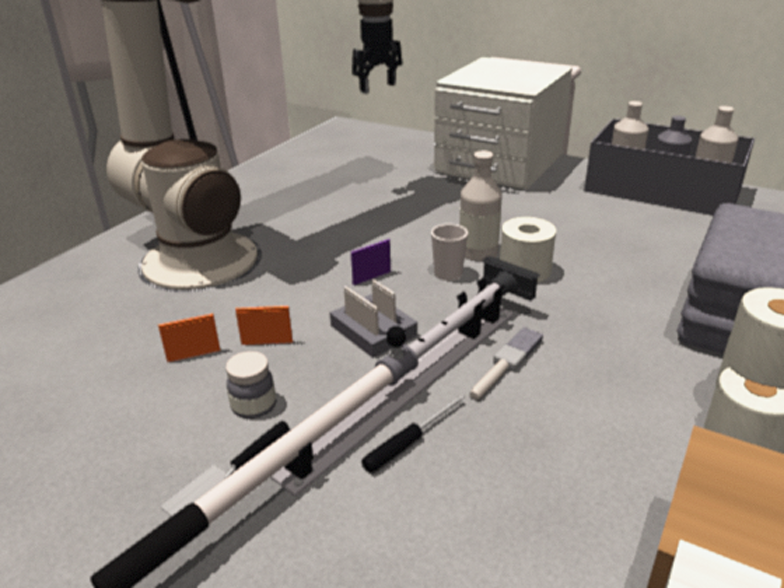

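The top view shows the rack at about (392,309) with two white plates: the left one at (381,306) and the right, visibly longer one at (404,313). The purple plate (315,357) and the orange ones (450,380) and (496,425) are look-alikes, so I leave them. The head is at (302,213) and the knob at (461,243). Next I measure the plates.

```bash
python3 - <<'E'
from h import *
z=np.load('top.npz'); P=z['P']; im=z['im']
X,Y,Z=P[...,0],P[...,1],P[...,2]
def rect(m,n):
    p=P[m][:,:2].astype(np.float32); c=p.mean(0); w,V=np.linalg.eigh(np.cov(p.T)); a=(p-c)@V
    print(n,len(p),'c',np.round((a.max(0)+a.min(0))/2@V.T+c,4),'ext',np.round(np.ptp(a,axis=0),3),'ang',np.degrees(np.arctan2(V[1,1],V[0,1]))%180,'z',np.round(np.percentile(P[m][:,2],[5,50,95]),3))
R_=(X>.38)&(X<.54)&(Y>-.12)&(Y<.04)
nl,lab=cv2.connectedComponents((R_&(Z>.06)).astype(np.uint8))
for i in range(1,nl):
    if (lab==i).sum()>8: rect(lab==i,'blade%d'%i)
rect(R_&(Z>.02)&(Z<.04),'rack')
rect((Z>.07)&(X>.54)&(X<.69)&(Y>.10)&(Y<.19),'head')
rect((Z>.10)&(X>.5)&(X<.69)&(Y>-.25)&(Y<-.1),'knob')
rect((Z>.06)&(Z<.08)&(X>.5)&(X<.69)&(Y>-.1)&(Y<.1),'lowtube')
rect((Z>.06)&(Z<.08)&(X>.4)&(X<.69)&(Y>-.4)&(Y<-.22),'handle')
save(im[130:260,190:350],'crop.png',5)
E
```

```text
blade1 53 c [ 0.469  -0.0208] ext [0.006 0.059] ang 159.5078972358437 z [0.068 0.081 0.085]
blade2 77 c [ 0.452  -0.0677] ext [0.006 0.089] ang 159.45344465653676 z [0.074 0.081 0.087]
rack 1382 c [ 0.461  -0.0445] ext [0.1   0.125] ang 159.54203969823695 z [0.025 0.029 0.034]
head 375 c [0.6354 0.1277] ext [0.054 0.108] ang 169.3750670577868 z [0.072 0.081 0.088]
knob 94 c [ 0.5834 -0.1737] ext [0.027 0.028] ang 157.65930552464758 z [0.112 0.124 0.128]
lowtube 720 c [6.152e-01 3.000e-04] ext [0.046 0.205] ang 79.36608956448029 z [0.063 0.07  0.077]
handle 902 c [ 0.5181 -0.3046] ext [0.198 0.213] ang 37.515315828040286 z [0.064 0.073 0.079]
```

View pics/crop.png

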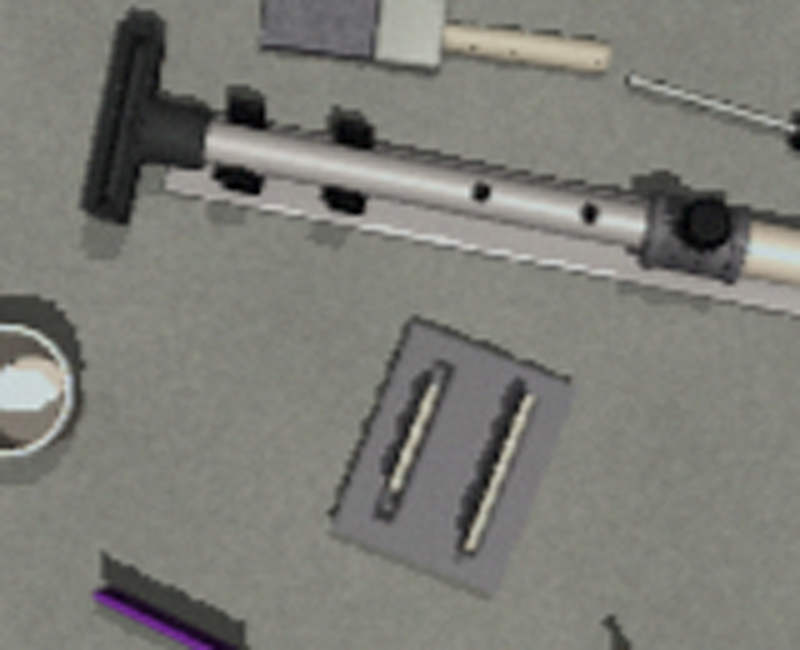

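The wide blade is the right-hand plate: 89 mm measured, against 59 mm for the left one. It fits the description of a white plate standing in a rack slot. I'll move above it with the gripper half closed, so a finger doesn't hit the narrow blade 50 mm away.

```bash
python3 -m jog '[[0.5,1,-1.8,0.1,0,0,0],[0.5,2,-3.6,0.1,0,0,-0.3],[0.5,2.9,-5.3,0.1,0,0,-0.6],[0.5,3.8,-7,0.1,0,0,-1],[0.5,4.7,-8.8,0.1,0,0,-1.4]]'; python3 -m jog '[[0.5,1,-1.8,0,0,0,0],[0.5,2,-3.6,0,0,0,0],[0.5,2.9,-5.3,0,0,0,0],[0.5,3.8,-7,0,0,0,0],[0.5,4.7,-8.8,0,0,0,0]]'
```

```text
time: 1.25
ee_pos: [0.2468, 0.3133, 0.196]
tcp_rot: [-90.0, -0.0, 69.4]
wrist_force: [1.3, 0.4, -0.3]
opening: 0.043
time: 1.75
ee_pos: [0.3643, 0.0933, 0.1963]
tcp_rot: [-90.1, -0.0, 69.4]
wrist_force: [1.5, 1.1, 0.1]
opening: 0.0426
```

```bash
python3 -m jog '[[0.5,0.9,-1.7,0,0,0,0],[0.5,1.8,-3.4,0,0,0,0],[0.5,2.7,-5.1,0,0,0,0],[0.5,3.5,-6.44,0,0,0,0],[0.5,3.5,-6.44,0,0,0,0]]'; cat > blade.py <<'E'
from h import *
a,d,P=cam('wrist'); o=bot.get_obs(); print(o['ee_pos'],o['tcp_rot'])
Z=P[...,2]
m=(Z>.062)&(Z<.095)&(d>.1)&(np.hypot(P[...,0]-.456,P[...,1]+.05)<.09)
nl,lab=cv2.connectedComponents(m.astype(np.uint8))
for i in range(1,nl):
    p=P[lab==i]
    if len(p)<40: continue
    p=p[p[:,2]>np.percentile(p[:,2],95)-.008]
    c,(w,h),an=cv2.minAreaRect(p[:,:2].astype(np.float32))
    V=np.linalg.svd(p[:,:2]-p[:,:2].mean(0),full_matrices=False)[2][0]
    print(len(p),'c',np.round(c,4),np.round((w,h),4),'ang',np.degrees(np.arctan2(V[1],V[0]))%180,'ztop',np.percentile(p[:,2],[50,95]))
import sys; save(a,sys.argv[1])
E
python3 blade.py w1.png
```

```text
time: 2.25
ee_pos: [0.4525, -0.0692, 0.1951]
tcp_rot: [-90.0, 0.0, 69.2]
wrist_force: [-0.1, -0.2, 0.2]
opening: 0.0425
[ 0.45159191 -0.06755988  0.19535532] [-8.99296599e+01  1.97480881e-02  6.92301666e+01]
421 c [ 0.4504 -0.0688] [0.0043 0.0889] ang 159.17866814853915 ztop [0.08236516 0.08355453]
337 c [ 0.4682 -0.0224] [0.0054 0.0594] ang 159.32003905369555 ztop [0.08213761 0.08366768]
```

View pics/w1.png

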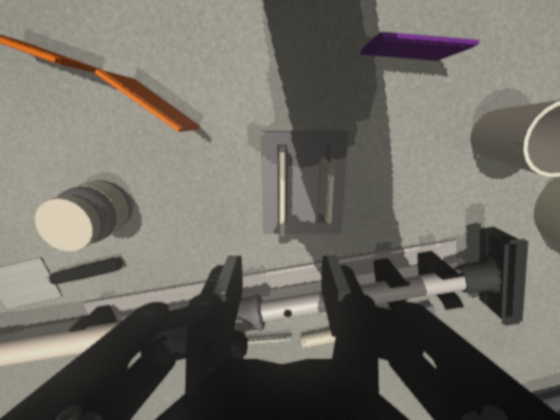

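The wrist view shows the wide plate at (282,190), 89 mm, and the narrow one at (327,188), 59 mm, so the identity holds. I'll descend to TCP z 0.050 and grip.

```bash
python3 -m jog '[[0.5,-0.03,-0.02,-1.3,0,0,0],[0.5,-0.03,-0.02,-2.6,0,0,0],[0.5,-0.03,-0.02,-3.9,0,0,0],[0.5,-0.03,-0.02,-5,0,0,0],[0.5,-0.03,-0.02,-5.8,0,0,0]]'; python3 -m jog '[[0.9,0,0,0,0,0,0],[1,0,0,0,0,0,0],[1,0,0,0,0,0,0],[1,0,0,0,0,0,0],[1,0,0,0,0,0,0]]' 60;
```

```text
time: 2.8
ee_pos: [0.4494, -0.0652, 0.0493]
tcp_rot: [-89.9, 0.0, 69.5]
wrist_force: [-0.5, 0.5, 0.3]
opening: 0.0428
time: 3.3
ee_pos: [0.451, -0.0663, 0.0519]
tcp_rot: [-90.1, -0.0, 69.4]
wrist_force: [-0.4, -0.4, 0.2]
opening: -0.0001
```

```bash
python3 - <<'E'
from h import *
print(bot.get_obs()['opening'])
a,d,P=cam('wrist'); save(a,'w2.png'); 
b,_,_=cam('scene'); save(b[150:300,180:380],'s2.png',3)
E
```

```text
-7.224248647175645e-05
```

View pics/s2.png

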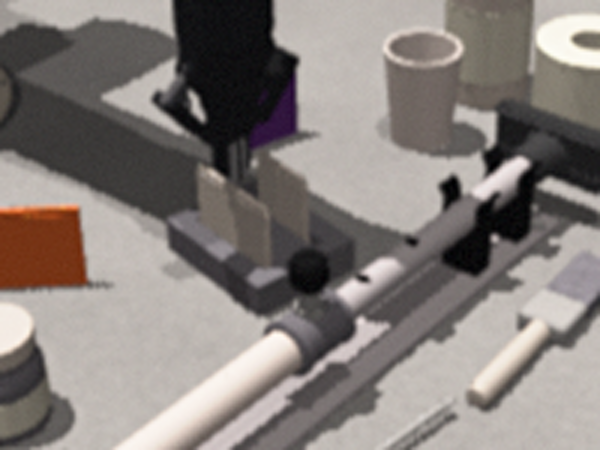

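The scene crop shows shut fingers going down behind the wide blade at (237,165), with no finger in front of it. The grip missed, so I check the wrist picture.

View pics/w2.png

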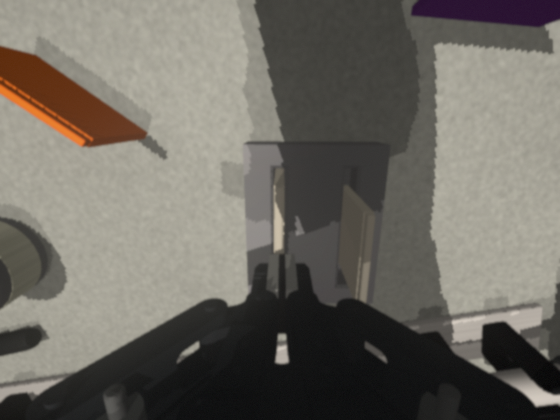

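```bash
python3 - <<'E'
from h import *
m=bot.camera_model('wrist'); print(np.round(m['tool_from_camera'],4))
a,d,P=cam('scene'); Z=P[...,2]
for n in ['wide_blade','narrow_blade','rack','knob']:
    for r in bot.regions_of('scene',n)[:3]:
        q=P[r['pixels']]; q=q[~np.isnan(q[:,0])]; t=q[q[:,2]>np.percentile(q[:,2],90)-.004]
        print(n,round(r['conf'],2),np.round(r['point']),r['pixels'].sum(),np.round(np.median(t,0),4),np.round(t.min(0),3),np.round(t.max(0),3))
# gripper tip points near the rack
p=P[(Z>.088)&(Z<.12)&(abs(P[...,0]-.45)<.08)&(abs(P[...,1]+.06)<.08)]
print('fingers',len(p),np.round(np.median(p,0),4),np.round(p.min(0),3),np.round(p.max(0),3))
E
```

```text
[[ 1.000e+00 -3.000e-04 -1.000e-04 -5.000e-04]
 [ 0.000e+00 -3.047e-01  9.525e-01 -1.802e-01]
 [-4.000e-04 -9.525e-01 -3.047e-01  7.780e-02]
 [ 0.000e+00  0.000e+00  0.000e+00  1.000e+00]]
wide_blade 0.6 [224. 257.] 517 [ 0.4577 -0.0734  0.0806] [ 0.414 -0.088  0.076] [ 0.495 -0.054  0.089]
wide_blade 0.6 [230. 188.] 972 [ 0.3176 -0.1681  0.0699] [ 0.278 -0.195  0.065] [ 0.354 -0.143  0.076]
wide_blade 0.59 [241. 137.] 1108 [ 0.229  -0.2568  0.0701] [ 0.199 -0.292  0.065] [ 0.259 -0.223  0.077]
narrow_blade 0.89 [216. 277.] 351 [ 0.4742 -0.0264  0.0811] [ 0.444 -0.083  0.076] [ 0.501 -0.013  0.085]
rack 0.67 [237. 267.] 1142 [ 0.4868 -0.0698  0.0296] [ 0.386 -0.192  0.027] [0.599 0.015 0.126]
knob 0.56 [297. 248.] 11142 [ 0.5454 -0.4047  0.076 ] [ 0.489 -0.659  0.073] [0.694 0.161 0.128]
knob 0.45 [241. 281.] 184 [ 0.5861 -0.1781  0.125 ] [ 0.574 -0.19   0.122] [ 0.599 -0.165  0.128]
knob 0.26 [236. 261.] 977 [ 0.4846 -0.0683  0.0295] [ 0.388 -0.115  0.027] [0.535 0.015 0.034]
fingers 122 [ 0.4574 -0.0752  0.1073] [ 0.439 -0.085  0.089] [ 0.465 -0.056  0.12 ]
```

```bash
python3 - <<'E'
from h import *
a,d,P=cam('wrist'); o=bot.get_obs(); print(np.round(o['ee_pos'],4),np.round(o['tcp_rot'],2),o['opening'],o['wrist_force'])
T=R.from_euler('xyz',o['tcp_rot'],degrees=True)
t=T.inv().apply((P-o['ee_pos']).reshape(-1,3)).reshape(P.shape)*1000
for r,c in [(180,280),(200,280),(220,281),(240,281),(250,282),(255,282),(262,282),(270,282),(285,282),(300,282),(270,262),(275,301),(290,262),(290,301),(220,355),(220,372),(160,310)]:
    print((r,c),a[r,c],'tool',np.round(t[r,c],1),'world',np.round(P[r,c],4))
s,d,Q=cam('scene'); 
tq=T.inv().apply((Q-o['ee_pos']).reshape(-1,3)).reshape(Q.shape)*1000
for r in range(194,240,3): print(r,[(c,np.round(tq[r,c]).astype(int).tolist(),int(s[r,c].mean())) for c in (252,257,262)])
E
```

```text
[ 0.4505 -0.0663  0.051 ] [-89.99   0.    69.43] 3.7199530316482616e-08 [-0.02221837  1.0987108   0.49194923]
(180, 280) [89 84 76] tool [ -1.5 -11.   43.3] world [ 0.4094 -0.0525  0.062 ]
(200, 280) [99 93 83] tool [ -1.4 -31.9  36.9] world [ 0.4154 -0.0546  0.0828]
(220, 281) [184 173 153] tool [ -0.9 -30.3  25.3] world [ 0.4265 -0.0582  0.0813]
(240, 281) [191 180 159] tool [ -0.9 -32.   14.3] world [ 0.4368 -0.0621  0.083 ]
(250, 282) [135 128 114] tool [ -0.3 -31.5   8. ] world [ 0.4428 -0.0638  0.0825]
(255, 282) [45 44 41] tool [ -0.3 -43.4  10.8] world [ 0.4403 -0.0628  0.0944]
(262, 282) [37 37 35] tool [ -0.3 -51.5  11. ] world [ 0.4401 -0.0628  0.1025]
(270, 282) [36 34 33] tool [ -0.4 -59.7  11.2] world [ 0.4399 -0.0627  0.1107]
(285, 282) [32 30 30] tool [ -0.4 -72.6  11.2] world [ 0.4398 -0.0627  0.1236]
(300, 282) [28 28 27] tool [ -0.4 -74.9   5.5] world [ 0.4452 -0.0647  0.1259]
(270, 262) [45 44 42] tool [-10.1 -52.5   7.2] world [ 0.4402 -0.0733  0.1035]
(275, 301) [29 30 29] tool [  8.7 -55.9   6.4] world [ 0.4476 -0.0559  0.1069]
(290, 262) [36 37 35] tool [nan n
[... 983 characters left out ...]
4), (262, [1, -29, -18], 113)]
218 [(252, [-3, -5, 18], 106), (257, [-4, -16, -5], 85), (262, [-5, -28, -27], 95)]
221 [(252, [-5, 2, 15], 108), (257, [-6, -9, -6], 99), (262, [-6, -20, -27], 85)]
224 [(252, [-6, 10, 15], 109), (257, [-6, 0, -5], 108), (262, [-5, -10, -25], 85)]
227 [(252, [-5, 20, 17], 102), (257, [-5, 10, -3], 112), (262, [-5, 0, -24], 86)]
230 [(252, [-13, 20, 6], 128), (257, [-5, 19, -3], 110), (262, [-5, 8, -24], 87)]
233 [(252, [-21, 20, -4], 146), (257, [-11, 21, -11], 135), (262, [-5, 16, -24], 86)]
236 [(252, [-27, 22, -12], 87), (257, [-18, 21, -21], 65), (262, [-7, 24, -26], 67)]
239 [(252, [-26, 32, -11], 58), (257, [-24, 23, -29], 58), (262, [-17, 21, -38], 67)]
```

```bash
python3 -m jog '[[1,0,0,1.5,0,0,0],[1,0,0,3,0,0,0],[1,0,0,3,0,0,0]]'; python3 - <<'E'
from h import *
o=bot.get_obs(); print(np.round(o['ee_pos'],4),o['opening'])
T=R.from_euler('xyz',o['tcp_rot'],degrees=True)
for n in ('scene','wrist'):
    s,d,Q=cam(n); t=T.inv().apply((Q-o['ee_pos']).reshape(-1,3)).reshape(Q.shape)*1000
    m=(abs(t[...,0])<15)&(abs(t[...,2])<18)&(t[...,1]>-110)&(Q[...,2]>.09)
    p=t[m]; print(n,m.sum())
    for lo in range(-70,20,10):
        q=p[(p[:,1]>=lo)&(p[:,1]<lo+10)]
        if len(q): print(lo,len(q),q.min(0).round(),q.max(0).round())
save(s,'w3.png')
c,_,_=cam('scene'); save(c[130:280,180:380],'s3.png',3)
E
```

```text
time: 4.05
ee_pos: [0.4525, -0.0666, 0.1308]
tcp_rot: [-90.4, -0.1, 69.4]
wrist_force: [1.4, -0.4, -0.3]
opening: -0.0004
[ 0.4525 -0.0666  0.1308] -0.0003555238278531954
scene 318
-70 49 [-15. -70. -15.] [ 11. -60.   6.]
-60 46 [-15. -60. -15.] [ 13. -50.   7.]
-50 39 [-15. -50. -14.] [ 15. -40.   6.]
-40 7 [ -8. -40. -11.] [ -2. -37.   8.]
wrist 6844
-70 598 [-14. -70.   7.] [ 13. -60.  12.]
-60 593 [-14. -60.   6.] [ 13. -50.  12.]
-50 428 [-14. -50.   6.] [ 13. -40.  12.]
-40 37 [ -7. -40.  10.] [  6. -36.  12.]
```

View pics/s3.png

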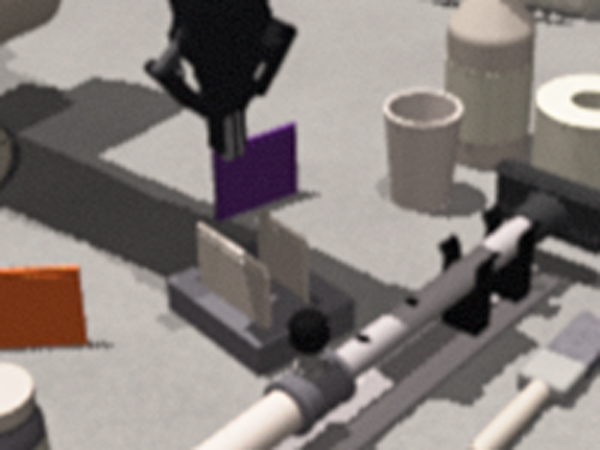

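Both cameras show the fingertips ending about 37 mm behind the reported TCP, against the description, so the fingers shut just above the blade. Nothing was touched. I'll use fingertip = TCP + 37 mm from here and go 37 mm deeper.

```bash
python3 -m jog '[[0.5,0,0,0,0,0,0],[0.5,0,0,0,0,0,0],[0.5,0,0,0,0,0,0],[0.5,0,-0.04,-1,0,0,0],[0.5,0,-0.04,-2,0,0,0]]';  python3 -m jog '[[0.5,0,0,-0.9,0,0,0],[0.5,0,0,-1.8,0,0,0],[0.5,0,0,-2.5,0,0,0],[0.5,0,0,-2.5,0,0,0]]'; python3 -m jog '[[0.9,0,0,0,0,0,0],[1,0,0,0,0,0,0],[1,0,0,0,0,0,0],[1,0,0,0,0,0,0],[1,0,0,0,0,0,0]]' 60;
```

```text
time: 4.7
ee_pos: [0.4509, -0.0674, 0.0755]
tcp_rot: [-90.1, -0.0, 69.4]
wrist_force: [0.9, 0.2, -0.4]
opening: 0.0426
time: 5.1
ee_pos: [0.4486, -0.067, 0.0109]
tcp_rot: [-89.8, 0.1, 69.4]
wrist_force: [0.4, 0.2, 0.7]
opening: 0.0424
time: 5.6
ee_pos: [0.4514, -0.0674, 0.0148]
tcp_rot: [-90.1, -0.0, 69.4]
wrist_force: [-0.6, -0.2, 7.1]
opening: 0.0047
```

```bash
python3 -m jog '[[1,0,0,1,0,0,0],[1,0,0,2,0,0,0],[1,0,0,3.5,0,0,0],[1,0,0,5,0,0,0],[1,0,0,5,0,0,0]]' 60; python3 - <<'E'
from h import *
o=bot.get_obs(); print(np.round(o['ee_pos'],4),o['opening'],o['wrist_force'])
T=R.from_euler('xyz',o['tcp_rot'],degrees=True)
for n in ('scene','wrist'):
    s,d,Q=cam(n); t=T.inv().apply((Q-o['ee_pos']).reshape(-1,3)).reshape(Q.shape)*1000
    m=(abs(t[...,0])<15)&(abs(t[...,2])<60)&(t[...,1]>-110)&(t[...,1]<60)&(Q[...,2]>.045)&(s.min(-1)>75)
    p=t[m]; print(n,m.sum(),np.percentile(p,[2,50,98],axis=0).round(1))
c,_,_=cam('scene'); save(c[130:280,180:380],'s4.png',3)
E
```

```text
time: 6.1
ee_pos: [0.4526, -0.0676, 0.1437]
tcp_rot: [-90.4, -0.1, 69.4]
wrist_force: [0.5, 0.4, -1.2]
opening: 0.0046
[ 0.4526 -0.0676  0.1437] 0.004584273153300816 [ 0.46193516  0.40500338 -1.17907227]
scene 547 [[ -5.8 -67.3 -47.4]
 [ -3.5 -24.6 -18.5]
 [  1.6   4.1  42.2]]
wrist 1796 [[ -8.9 -68.4 -33. ]
 [ -1.3 -64.7  16.9]
 [  3.5 -26.5  45.1]]
```

View pics/s4.png

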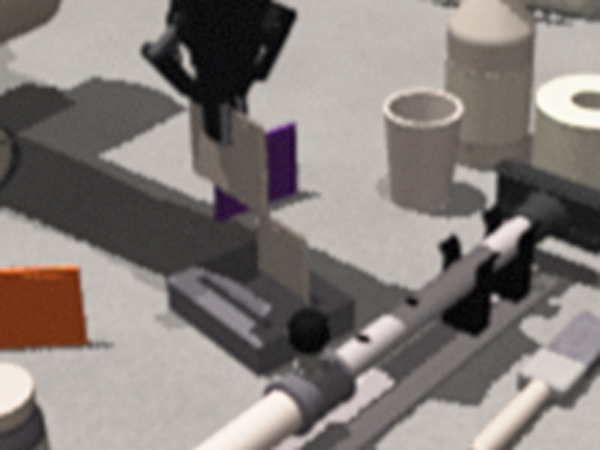

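The blade is held upright in the crop, the rack slot is empty and the narrow blade is undisturbed. Next I locate the slot.

```bash
cat > head.py <<'E'
from h import *
import sys
u=np.array([np.cos(np.radians(79.4)),np.sin(np.radians(79.4))]); v=np.array([u[1],-u[0]])
o=bot.get_obs(); print('tcp',np.round(o['ee_pos'],4),np.round(o['tcp_rot'],2))
for n in sys.argv[1:]:
    im,d,P=cam(n); q=P[...,:2]-[.642,.141]; a=q@u; b=q@v   # a along pole, b along slot x
    m=(abs(a)<.03)&(abs(b)<.065)&(P[...,2]>.07)&(P[...,2]<.093)
    if n!='top': m&=im.max(-1)<90
    p=P[m]; 
    if len(p)<20: print(n,'few'); continue
    z=np.percentile(p[:,2],97); k=p[:,2]>z-.007; p=p[k]; A=a[m][k]; B=b[m][k]
    r=cv2.minAreaRect(np.c_[A,B].astype(np.float32))
    print(n,len(p),'z',round(z,4),'rect(a,b)',np.round(r[0],4),np.round(r[1],4),round(r[2],1),'pct a',np.round(np.percentile(A,[1,99]),4),'b',np.round(np.percentile(B,[1,99]),4),'xy',np.round(np.array([.642,.141])+r[0][0]*u+r[0][1]*v,4))
    if n=='wrist' or n=='top':
        for bb in np.arange(-.05,.051,.02):
            s=abs(B-bb)<.005
            if s.sum()>3: print('  b',round(bb,3),np.round([A[s].min(),A[s].max()],4))
E
python3 head.py top wrist scene; sed -i "s/'scene'/'scene'/" h.py
python3 - <<'E'
from h import *
z=np.load('top.npz'); P=z['P']; im=z['im']
# holes and knob line
for n in ['top']:
    u=np.array([np.cos(np.radians(79.4)),np.sin(np.radians(79.4))]); v=np.array([u[1],-u[0]])
    q=P[...,:2]-[.5834,-.1737]; a=q@u;b=q@v
    for lo in np.arange(.05,.3,.02):
        s=(a>lo)&(a<lo+.02)&(abs(b)<.03)&(P[...,2]>.066)&(P[...,2]<.076)
        if s.sum()>5: print(round(lo,2),s.sum(),np.round(np.median(b[s]),4),np.round(P[s][:,2].max(),3))
    s=(im.max(-1)<70)&(abs(b)<.008)&(a>.03)&(a<.15)
    print('dark a',np.round(np.sort(a[s]),3))
E
```

```text
tcp [ 0.4504 -0.0673  0.1379] [-8.998e+01  1.000e-02  6.943e+01]
top 170 z 0.0889 rect(a,b) [-0.0078 -0.0018] [0.1112 0.0402] 89.6 pct a [-0.0129  0.0121] b [-0.0566  0.0527] xy [0.6388 0.1337]
  b -0.05 [-0.0125  0.0108]
  b -0.03 [-0.0132  0.012 ]
  b -0.01 [-0.0128  0.0107]
  b 0.01 [-0.0121  0.012 ]
  b 0.03 [-0.0123  0.012 ]
  b 0.05 [-0.0109  0.0113]
wrist 940 z 0.0862 rect(a,b) [-0.0065 -0.0033] [0.1109 0.0211] 86.0 pct a [-0.015   0.0061] b [-0.0571  0.051 ] xy [0.6375 0.1352]
  b -0.05 [-0.0157 -0.0011]
  b -0.03 [-0.0147  0.0017]
  b -0.01 [-0.0152  0.0038]
  b 0.01 [-0.0144  0.0048]
  b 0.03 [-0.0144  0.0061]
  b 0.05 [-0.013   0.0064]
scene 203 z 0.0873 rect(a,b) [-0.0031 -0.0017] [0.1106 0.0289] 88.3 pct a [-0.0167  0.0102] b [-0.0545  0.0529] xy [0.6398 0.1382]
0.05 50 -0.0017 0.076
0.07 47 -0.0014 0.076
0.09 51 -0.0019 0.075
0.11 54 -0.0008 0.076
0.13 50 -0.0015 0.076
0.15 54 -0.0025 0.076
0.17 56 -0.001 0.075
0.19 63 -0.0017 0.076
0.21 52 -0.0028 0.075
0.23 54 -0.0016 0.075
0.25 54 -0.0016 0.076
0.27 64 -0.0048 0.076
0.29 53 -0.0039 0.076
dark a [0.057 0.058 0.058 0.06  0.06  0.061 0.116 0.117 0.118 0.119 0.12  0.121
 0.122 0.122]
```

```bash
python3 -m jog '[[1,1.3,1.4,0,0,0,0],[1,2.6,2.8,0,0,0,0.5],[1,3.9,4.2,0,0,0,1],[1,5.2,5.6,0,0,0,1.5],[1,6.5,7,0,0,0,2]]'; python3 -m jog '[[1,0.7,0.8,0,0,0,0],[1,1.06,1.29,0,0,0,0],[1,1.06,1.29,0,0,0,0],[1,1.06,1.29,0,0,0,0]]'; cat > fit.py <<'E'
from h import *
import sys
o=bot.get_obs(); print('tcp',np.round(o['ee_pos'],4),np.round(o['tcp_rot'],2),o['opening'],np.round(o['wrist_force'],1))
u=np.array([np.cos(np.radians(79.4)),np.sin(np.radians(79.4))]); v=np.array([u[1],-u[0]]); c0=np.array([.6395,.140])
pc=lambda x:np.round(np.percentile(x,[1,10,50,90,99])*1000,1)
for n in ('top','wrist','scene'):
    im,d,P=cam(n); q=P[...,:2]-c0; a=q@u; b=q@v; Z=P[...,2]; br=im.min(-1)>70
    m=(abs(a)<.02)&(abs(b)<.06)&br&(Z>.092)&(Z<.26)
    if m.sum()>10: print(n,'blade',m.sum(),'a',pc(a[m]),'b',pc(b[m]),'z',pc(Z[m]))
    g=(abs(a)<.025)&(abs(b)<.062)&(im.max(-1)<90)&(Z>.08)&(Z<.09)
    if g.sum()>10: print(n,'head',g.sum(),'a',pc(a[g]),'b',pc(b[g]),'z',pc(Z[g]))
    if n!='top': save(im,n+sys.argv[1]+'.png')
E
python3 fit.py A
```

```text
time: 6.9
ee_pos: [0.6136, 0.1093, 0.1372]
tcp_rot: [-89.9, 0.0, 79.5]
wrist_force: [1.2, -1.6, -0.3]
opening: 0.0049
time: 7.3
ee_pos: [0.6389, 0.1397, 0.1373]
tcp_rot: [-89.9, 0.1, 79.5]
wrist_force: [0.1, -0.2, -0.1]
opening: 0.0049
tcp [0.6389 0.1397 0.1373] [-8.989e+01  5.000e-02  7.945e+01] 0.004948570374838433 [ 0.1 -0.2 -0.1]
top head 16 a [-20.4 -15.   -9.   -3.1  -0.6] b [-8.8 -3.5  6.7 53.4 54.2] z [81.1 81.4 84.7 86.7 88.3]
wrist blade 1643 a [-17.2  -3.5  -1.6   0.5   1.4] b [-44.1 -38.6 -11.   26.5  34.3] z [184.  200.4 205.6 206.5 248.9]
wrist head 1783 a [-12.6 -11.2   4.6  10.3  11.8] b [-55.6 -50.3 -20.4  21.3  32.3] z [80.3 81.5 84.8 86.4 87.4]
scene blade 843 a [-9.8 -7.  -4.5 -2.1  4.5] b [-43.6 -35.6   9.7  41.1  46.6] z [131.6 138.5 166.1 199.2 207.4]
scene head 223 a [-15.4 -13.    3.6   9.5  12.5] b [-52.5 -44.8   1.8  44.   54.8] z [80.  80.9 84.  86.9 88.3]
```

The blade is over the slot within about 1 mm. I descend in stages and watch the force.

```bash
python3 -m jog '[[1,-0.02,0.03,-0.6,0,0,0],[1,-0.02,0.03,-1.2,0,0,0],[1,-0.02,0.03,-1.7,0,0,0],[1,-0.02,0.03,-1.9,0,0,0],[1,-0.02,0.03,-2.0,0,0,0]]'; python3 -m jog '[[1,0,0,-0.2,0,0,0],[1,0,0,-0.4,0,0,0],[1,0,0,-0.5,0,0,0],[1,0,0,-0.6,0,0,0],[1,0,0,-0.6,0,0,0]]'
```

```text
time: 7.95
ee_pos: [0.6387, 0.1403, 0.0882]
tcp_rot: [-90.0, 0.0, 79.4]
wrist_force: [0.2, -0.0, -0.3]
opening: 0.0047
time: 8.45
ee_pos: [0.6388, 0.1407, 0.0731]
tcp_rot: [-90.0, 0.0, 79.4]
wrist_force: [-0.6, -0.1, -0.9]
opening: 0.0046
```

```bash
python3 -m jog '[[1,0,0,-0.2,0,0,0],[1,0,0,-0.35,0,0,0],[1,0,0,-0.5,0,0,0],[1,0,0,-0.6,0,0,0],[1,0,0,-0.66,0,0,0]]'; python3 -m jog '[[1,0,0,0,0,0,0],[1,0,0,0,0,0,0]]'; python3 fit.py B
```

```text
time: 8.95
ee_pos: [0.6389, 0.1408, 0.0587]
tcp_rot: [-90.1, -0.0, 79.4]
wrist_force: [-9.2, -1.1, 19.5]
opening: 0.0048
time: 9.15
ee_pos: [0.6389, 0.1408, 0.0588]
tcp_rot: [-90.1, -0.0, 79.4]
wrist_force: [-5.6, -0.8, 11.1]
opening: 0.0046
tcp [0.6389 0.1408 0.0588] [-9.006e+01 -3.000e-02  7.944e+01] 0.004620187119176675 [-5.6 -0.8 11.1]
wrist blade 2008 a [-15.9  -2.1   0.2   2.    2.8] b [-45.4 -44.7 -16.2  24.4  33.7] z [ 97.5 120.2 126.4 127.4 170.3]
wrist head 2790 a [-12.6 -11.   -1.3  10.   11.7] b [-55.7 -51.6 -32.6  -8.3  52. ] z [80.1 81.2 84.7 86.4 87.3]
scene blade 311 a [-9.3 -5.4 -2.7  0.2 13.2] b [-43.8 -37.6  17.2  41.7  46.3] z [ 92.2  95.3 109.6 125.2 229.7]
scene head 156 a [-14.9 -12.7  -6.4   1.6  10.6] b [-54.  -43.6   4.8  47.   55.4] z [80.4 81.4 84.3 86.9 88.9]
```

The top edge is at 127 mm, matching a seated blade, with the floor reaction felt. I release and rise.

```bash
python3 -m jog '[[0.5,0,0,0,0,0,0],[0.5,0,0,0,0,0,0],[0.5,0,0,0,0,0,0],[0.5,0,0,0,0,0,0],[0.5,0,0,0,0,0,0]]'; python3 -m jog '[[0.5,0,0,1,0,0,0],[0.5,0,0,2,0,0,0],[0.5,0,-0.5,4,0,0,0],[0.5,0,-1.5,5,0,0,0],[0.5,-1,-3,5,0,0,0]]'; python3 fit.py C; python3 - <<'E'
from h import *
a,d,P=cam('wrist'); Z=P[...,2]
u=np.array([np.cos(np.radians(79.4)),np.sin(np.radians(79.4))]); v=np.array([u[1],-u[0]]); q=P[...,:2]-[.6395,.14]; A=q@u;B=q@v
m=(abs(A)<.015)&(abs(B)<.06)&(Z>.12)&(Z<.135)
for b in np.arange(-.045,.046,.015):
    s=m&(abs(B-b)<.006)
    if s.sum()>3: print(round(b,3),s.sum(),'a',np.round([A[s].min()*1e3,A[s].max()*1e3],1),'z',np.round(np.median(Z[s])*1e3,1))
print(np.round(B[m].min()*1e3,1),np.round(B[m].max()*1e3,1))
E
```

```text
time: 9.8
ee_pos: [0.6389, 0.1407, 0.0568]
tcp_rot: [-90.0, 0.0, 79.4]
wrist_force: [-0.7, 0.4, -0.7]
opening: 0.0429
time: 10.3
ee_pos: [0.6172, 0.0662, 0.1857]
tcp_rot: [-90.4, -0.1, 79.5]
wrist_force: [-0.5, -2.0, 0.5]
opening: 0.0428
tcp [0.6172 0.0662 0.1857] [-90.38  -0.12  79.54] 0.042794225942552805 [-0.5 -2.   0.5]
wrist blade 829 a [-3.3 -2.9 -1.6  1.2  2. ] b [-45.3 -36.   -1.8  34.8  43.8] z [116.8 120.  125.8 127.1 127.7]
wrist head 1141 a [-12.7 -11.7  -6.5   1.    9.3] b [-54.7 -49.9 -10.2  42.5  53. ] z [80.1 81.2 84.8 87.  89.5]
scene blade 430 a [-6.5 -5.  -2.9 -0.2  2.7] b [-43.6 -34.3   4.   39.4  46. ] z [ 92.5  95.8 111.1 125.2 128.3]
scene head 147 a [-15.1 -13.2  -8.1   1.6   8.9] b [-52.6 -43.7   5.4  48.1  55.2] z [80.2 81.1 84.5 86.9 88.3]
-0.045 70 a [-3.4  2.1] z 125.3
-0.03 117 a [-3.5  1.9] z 126.1
-0.015 107 a [-3.5  2. ] z 126.1
0.0 102 a [-3.4  1.9] z 126.4
0.015 98 a [-3.4  1.9] z 125.9
0.03 88 a [-3.4  2.2] z 126.1
0.045 35 a [-3.1  1.9] z 126.0
-45.3 43.8
```

View pics/wristC.png

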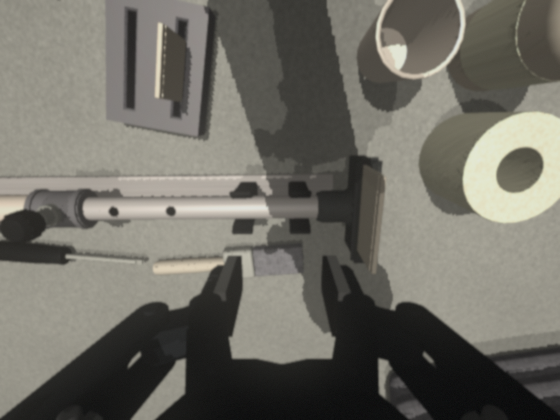

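The wrist view shows the wide blade upright in the head at (368,215), level along its length with its top at about 127 mm. The narrow blade is still in the rack at (170,60), and the knob is at (22,225). Now to the knob.

```bash
python3 -m jog '[[0.35,-0.25,-1.9,0,0,0,0],[0.35,-0.5,-3.8,0,0,0,0],[0.35,-0.75,-5.7,0,0,0,0],[0.35,-1,-7.6,0,0,0,0],[0.35,-1.22,-9.58,0,0,0,0]]'; python3 -m jog '[[0.35,0,0,-0.3,0,0,0],[0.35,0,0,-0.6,0,0,0],[0.35,0,0,-0.6,0,0,0]]'; cat > knob.py <<'E'
from h import *
o=bot.get_obs(); print('tcp',np.round(o['ee_pos'],4),np.round(o['tcp_rot'],2),o['opening'],np.round(o['wrist_force'],1))
u=np.array([np.cos(np.radians(79.4)),np.sin(np.radians(79.4))]); v=np.array([u[1],-u[0]])
for n in ('wrist','scene','top'):
    im,d,P=cam(n); q=P[...,:2]-[.5834,-.1737]; a=q@u;b=q@v; Z=P[...,2]
    m=(abs(a)<.1)&(abs(b)<.022)&(Z>.119)&(Z<.145)&(im.max(-1)<90)
    nl,l,st,_=cv2.connectedComponentsWithStats(m.astype(np.uint8))
    for i in range(1,nl):
        s=l==i
        if s.sum()>20:
            A=(np.percentile(a[s],[1,99])).mean();B=(np.percentile(b[s],[1,99])).mean()
            print(n,s.sum(),'a',np.round(np.percentile(a[s],[1,99])*1e3,1),'b',np.round(np.percentile(b[s],[1,99])*1e3,1),'z',np.round(np.percentile(Z[s],[50,98])*1e3,1),'xy',np.round(np.array([.5834,-.1737])+A*u+B*v,4))
E
python3 knob.py
```

```text
time: 11.0
ee_pos: [0.5837, -0.1746, 0.1816]
tcp_rot: [-90.0, -0.0, 79.5]
wrist_force: [0.9, 0.1, 0.2]
opening: 0.0551
time: 11.3
ee_pos: [0.5835, -0.1725, 0.1652]
tcp_rot: [-89.9, -0.0, 79.5]
wrist_force: [-0.1, -0.6, -0.1]
opening: 0.0554
tcp [ 0.5835 -0.1725  0.1652] [-8.986e+01 -4.000e-02  7.950e+01] 0.05543624410107472 [-0.1 -0.6 -0.1]
wrist 860 a [-14.5  10.8] b [-13.4  11.9] z [125.  126.8] xy [ 0.5824 -0.1753]
scene 96 a [-15.5   7.6] b [-10.5  14.6] z [124.2 127. ] xy [ 0.5847 -0.178 ]
```

```bash
python3 -m jog '[[0.35,-0.04,-0.04,-1.1,0,0,0],[0.35,-0.04,-0.04,-2.2,0,0,0],[0.35,-0.04,-0.04,-3.2,0,0,0],[0.35,-0.04,-0.04,-4.1,0,0,0],[0.35,-0.04,-0.04,-4.4,0,0,0]]'; python3 -m jog '[[0.35,0,0,0,0,0,0],[0.6,0,0,0,0,0,0],[1,0,0,0,0,0,0],[1,0,0,0,0,0,0],[1,0,0,0,0,0,0]]' 50;
```

```text
time: 11.95
ee_pos: [0.5817, -0.1735, 0.0549]
tcp_rot: [-89.8, -0.0, 79.5]
wrist_force: [0.7, 0.0, 0.2]
opening: 0.0557
time: 12.45
ee_pos: [0.5834, -0.1749, 0.0588]
tcp_rot: [-90.2, -0.0, 79.4]
wrist_force: [0.6, 1.2, 6.1]
opening: 0.025
```

Opening 25 mm: the knob is held. I lift it 11 mm.

```bash
python3 -m jog '[[1,0,0,0.15,0,0,0],[1,0,0,0.3,0,0,0],[1,0,0,0.44,0,0,0],[1,0,0,0.44,0,0,0],[1,0,0,0.44,0,0,0]]' 80; python3 knob.py
```

```text
time: 12.95
ee_pos: [0.583, -0.1748, 0.0671]
tcp_rot: [-90.0, -0.0, 79.4]
wrist_force: [6.3, -1.0, -10.5]
opening: 0.0247
tcp [ 0.583  -0.1748  0.0671] [-9.000e+01 -2.000e-02  7.944e+01] 0.024665290613743326 [  6.3  -1.  -10.5]
wrist 4714 a [-26.4  23.1] b [-13.9   9.9] z [133.1 143.3] xy [ 0.5811 -0.175 ]
scene 247 a [-28.7  18.7] b [-7.  15.2] z [132.  144.4] xy [ 0.5865 -0.1794]
```

```bash
python3 -m jog '[[1,0,0,0.06,0,0,0],[1,0,0,0.06,0,0,0],[1,0,0,0.06,0,0,0]]' 80; python3 - <<'E'
from h import *
F=[];im,d,P=cam('wrist')
for i in range(4): cam('wrist'); F.append(bot.get_obs()['wrist_force'])
print(np.mean(F,0).round(1),bot.get_obs()['ee_pos'])
save(im,'w5.png')
E
```

```text
time: 13.4
ee_pos: [0.5829, -0.1748, 0.0684]
tcp_rot: [-90.0, -0.0, 79.4]
wrist_force: [6.1, 0.8, -10.3]
opening: 0.0248
[  6.7  -0.8 -10.9] [ 0.58294024 -0.17475638  0.06834832]
```

View pics/w5.png

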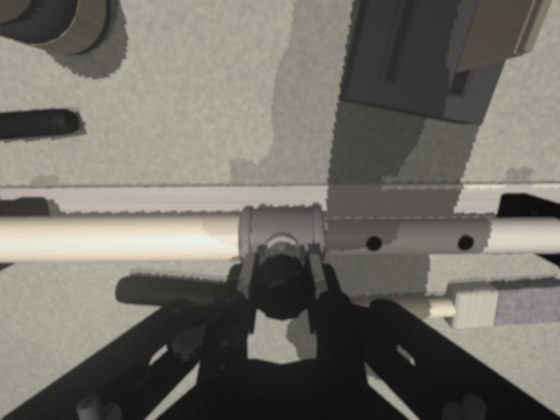

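The wrist view shows the knob between the fingers at (282,285) and the dark next hole at (374,243). The -11 N pull fits a lift of about 9 mm. I do a test slide of 8 mm.

```bash
python3 -m jog '[[1,0.01,0.08,0,0,0,0],[1,0.03,0.16,0,0,0,0],[1,0.045,0.24,0,0,0,0],[1,0.06,0.32,0,0,0,0],[1,0.06,0.32,0,0,0,0]]' 80; python3 knob.py
```

```text
time: 14.15
ee_pos: [0.5843, -0.1672, 0.0683]
tcp_rot: [-90.0, 0.0, 79.4]
wrist_force: [5.3, -3.6, -11.1]
opening: 0.0247
tcp [ 0.5843 -0.1672  0.0683] [-8.997e+01  4.000e-02  7.942e+01] 0.024718230114682167 [  5.3  -3.6 -11.1]
wrist 4751 a [-18.6  30.8] b [-14.    9.8] z [134.3 143.9] xy [ 0.5824 -0.1673]
scene 252 a [-21.6  27.4] b [-7.1 15.3] z [132.7 144.1] xy [ 0.5879 -0.1716]
```

```bash
python3 -m jog '[[1,0.08,0.42,0,0,0,0],[1,0.16,0.84,0,0,0,0],[1,0.24,1.26,0,0,0,0],[1,0.31,1.68,0,0,0,0],[1,0.38,2.05,0,0,0,0]]' 80; python3 -m jog '[[1,0,0,0,0,0,0],[1,0,0,0,0,0,0]]' 80; python3 - <<'E'
from h import *
z=np.load('top.npz'); P=z['P']
u=np.array([np.cos(np.radians(79.4)),np.sin(np.radians(79.4))]); v=np.array([u[1],-u[0]])
im,d,Q=cam('wrist'); q=Q[...,:2]-[.5834,-.1737]; a=q@u;b=q@v;Z=Q[...,2]
# second hole (expected a=.120) and collar front/back edges
s=(im.max(-1)<60)&(abs(b)<.012)&(a>.095)&(a<.145)&(Z<.085); print('hole3 a',np.round(np.median(a[s]),4),s.sum())
c=(abs(b)<.012)&(Z>.0765)&(Z<.083)&(a>.0)&(a<.12); print('collar a',np.round(np.percentile(a[c],[2,98]),4))
print(bot.get_obs()['ee_pos'])
E
```

```text
time: 14.8
ee_pos: [0.5934, -0.1159, 0.0682]
tcp_rot: [-89.9, 0.1, 79.4]
wrist_force: [4.5, -4.7, -11.9]
opening: 0.0245
time: 15.0
ee_pos: [0.5936, -0.1149, 0.0683]
tcp_rot: [-89.9, -0.1, 79.5]
wrist_force: [6.1, 2.2, -11.4]
opening: 0.025
hole3 a 0.1183 170
collar a [0.0313 0.0857]
[ 0.59359656 -0.11502886  0.06831158]
```

The collar is centred at 58.5 mm and the hole at 58.3 mm (118.3 - 60), so they are aligned. I lower the knob.

```bash
python3 -m jog '[[1,0,0,-0.1,0,0,0],[1,0,0,-0.2,0,0,0],[1,0,0,-0.3,0,0,0],[1,0,0,-0.4,0,0,0],[1,0,0,-0.5,0,0,0]]' 80; python3 -m jog '[[1,0,0,0,0,0,0],[1,0,0,0,0,0,0]]' 80; python3 - <<'E'
from h import *
F=[]
for i in range(4): cam('wrist'); F.append(bot.get_obs()['wrist_force'])
print(np.mean(F,0).round(1),bot.get_obs()['ee_pos'])
E
```

```text
time: 15.55
ee_pos: [0.5942, -0.1154, 0.0588]
tcp_rot: [-90.1, -0.1, 79.4]
wrist_force: [-4.0, 4.0, 20.3]
opening: 0.0242
time: 15.75
ee_pos: [0.594, -0.1154, 0.0589]
tcp_rot: [-90.1, -0.0, 79.4]
wrist_force: [-0.7, 2.8, 6.5]
opening: 0.0251
[-1.3  2.5  7. ] [ 0.59402533 -0.1153468   0.05893805]
```

```bash
python3 - <<'E'
from h import *
im,d,Q=cam('wrist'); o=bot.get_obs()
T=R.from_euler('xyz',o['tcp_rot'],degrees=True); t=T.inv().apply((Q-o['ee_pos']).reshape(-1,3)).reshape(Q.shape)*1000
m=(abs(t[...,0])<9)&(abs(t[...,2])<9)&(t[...,1]>-90)&(t[...,1]<-40)
print('knob top z',np.round(np.percentile(Q[m][:,2],[5,50,95]),4),m.sum())
save(im,'w6.png')
# holes
u=np.array([np.cos(np.radians(79.4)),np.sin(np.radians(79.4))]); v=np.array([u[1],-u[0]])
q=Q[...,:2]-[.5834,-.1737]; a=q@u;b=q@v;Z=Q[...,2]
s=(im.max(-1)<60)&(abs(b)<.012)&(a>.095)&(a<.145)&(Z<.085); c=(abs(b)<.012)&(Z>.0765)&(Z<.083)&(a>.0)&(a<.12)
print('hole3',np.median(a[s]).round(4),'collar',np.percentile(a[c],[2,98]).round(4))
s,d,P=cam('scene'); q=P[...,:2]-[.6395,.14]; A=q@u;B=q@v
m=(abs(A)<.02)&(abs(B)<.06)&(s.min(-1)>70)&(P[...,2]>.092)&(P[...,2]<.14); print('blade',m.sum(),np.percentile(P[m][:,2],[1,99]).round(4),np.percentile(B[m],[1,99]).round(4),np.median(A[m]).round(4))
E
python3 -m jog '[[1,0.01,0.06,0,0,0,0],[1,0.02,0.1,0,0,0,0],[1,0.02,0.1,0,0,0,0]]' 80
```

```text
knob top z [0.1244 0.1256 0.1265] 1365
hole3 0.1183 collar [0.0312 0.0853]
blade 430 [0.0926 0.1282] [-0.0436  0.0466] -0.0028
time: 16.35
ee_pos: [0.5943, -0.1139, 0.0589]
tcp_rot: [-90.1, 0.1, 79.4]
wrist_force: [-2.1, -2.6, 6.9]
opening: 0.0247
```

View pics/w6.png

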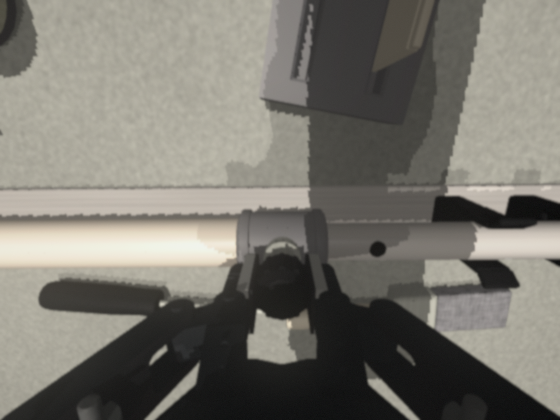

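The knob top is at 126 mm, so the pin is home. The picture shows the knob gripped at (282,285), with only one hole left ahead, at (377,249). I undo the small test push and hand in.

```bash
python3 -m jog '[[1,-0.02,-0.1,0,0,0,0],[1,-0.02,-0.1,0,0,0,0],[1,-0.02,-0.1,0,0,0,0],[1,-0.02,-0.1,0,0,0,0],[1,-0.02,-0.1,0,0,0,0]]' 80; python3 -c "
from workcell import bot
print(bot.get_obs()['wrist_force'],bot.get_obs()['ee_pos']); print(bot.job_done())"
```

```text
time: 16.85
ee_pos: [0.5939, -0.1158, 0.0589]
tcp_rot: [-90.1, -0.0, 79.4]
wrist_force: [-1.7, 1.0, 7.0]
opening: 0.0246
[-1.73898964  0.95408766  6.96720686] [ 0.59394471 -0.11575199  0.05892095]
the job is handed in; nothing more can be done
None
```

The scraper is ready, and I handed the job in at about 17 s; no verdict is reported. The wide blade is down in the head's slot and released. The handle section was unlocked, slid one hole towards the head and locked there. The gripper still holds the knob at 80 N.

**Last checks**
- **Pin:** the knob top measured 126 mm above the counter, the height given for the pin fully home.
- **Section:** the collar centre matches the next hole to within about 1 mm. I didn't repeat that measurement after a final push of about 2 mm each way to test the hole's play.
- **Blade:** its top is at about 126–128 mm (127 expected), level along its length and centred to about 2 mm.
- **Narrow blade and bystanders:** I touched none of them. The narrow blade still stood in the rack in the last picture.

**What disagreed**
- **Fingertips:** both cameras put them about 37 mm behind the reported TCP, though the description has the TCP at their very end. My first grasp therefore shut just above the blade without touching it. I allowed for the offset from then on.
- **Finger opening:** it reads 1–2 mm smaller than the actual thickness: about 4.7 for the 6 mm blade, 25 for the 27 mm knob.
- **Wrist force:** about 7 N upward remains on the gripper while it holds the knob with the pin in.

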